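# Free the parking stop and walk the control unit home to the rail

### The arm

A 6-joint arm with a two-finger parallel gripper is mounted at the origin on the work surface. World frame = base frame: x ahead of the robot, y to its left, z up, the work surface at z = 0. Lengths are in m, angles in rad, forces in N, time in s.
With the tool pointing down it reaches from about 0.325 to 0.775 m from the base axis. Payload 9.3 kg.
Tool frame: the origin (TCP) lies at the very end of the fingers, on their centre line; the grasp point (between the pads) lies 19 mm behind it (manip.grasp_offset is the distance from the TCP to the grasp point, in m); z points along the fingers, y is the line along which they close (so a half turn about z gives the same grasp; the last joint's range is limited). The gripper opens to 85 mm and grips with 20 to 120 N. Pads are 22 mm wide; open, the fingers measure 114 mm over their backs; the gripper's body (76 mm by 85 mm) begins 54 mm behind the grasp point. The pads swing forward as they close: fully open they stand 13 mm farther back than shut.
Start: joints at [-1.289, 0.259, 0.021, 1.334, 0, 1.418], TCP at [0.232, -0.499, 0.231] pointing down, gripper open.
Joint ranges: [-3.04, 3.04], [-0.91, 1.82], [-1.04, 1.36], [-1.92, 1.95], [-1.52, 1.45], [-3.14, 3.14]. Speed limits (rad/s): [2.22, 2.22, 2.79, 3.14, 3.14, 3.14].

### API

Orientations are given as a unit quaternion [x, y, z, w].
In Python, from station import manip, imaging gives the robot as it stands. The module is installed in compiled form; this text tells all that it offers.
- The arm moves only by the tool jog_arm, never from a script. Its argument "motion" is a list of rows, each a list of 5 numbers: the opening, from 0 (shut) to 1 (fully open), then the shift along the world's x, y, z in mm, then the turn about the world's z in rad. A call has 1 to 20 rows; each row shifts and turns the commanded pose from where the row before left it; what a row does not reach is not made up. A row lasts 1/10 s, in which the tool goes at most 50 mm and 8.59 degrees, less where a joint would pass 70% of its speed; a pose out of reach is approached as far as the arm can. A call is refused whole if a number of a shift passes 50 or a number of a turn 0.15, either way. A call with a gripper value outside its range is refused whole. The fingers move at their own pace and stop on an object; "force" is the grip in N (left out, the last holds). Time passes only in rows, so rows that do not move let the fingers close. It gives the time, the measured TCP pose, the force, the opening and the grip force at its end, in the units of the state.
- manip.state(): the state, without advancing time (a new reading comes with each control period).
- imaging.capture(name): name is "scene" or "top" or "wrist"; returns a dict with "color" (420x560x3 uint8, red, green, blue), "intrinsics" (3x3 intrinsics, pixels), "k1" (the pictures are not rectified: a ray, as slopes to the right and down, at radius r is drawn at 1 + k1 r^2 times it, then the intrinsics apply), "origin" and "rotation" of the camera in the world. Camera axes: x right, y up, looking along -z (the intrinsics and any distortion apply to the point x, -y, -z); pixel columns grow to the right and rows downward; lengths in m; the calibration is good to about 2 mm. A picture is of the moment at which its call begins. There is no depth.
- manip.close_job(): hands the job in; it is judged then, once.
The state is a dict: "t": time; "q": joint angles; "dq": joint speeds; "joint_torque": joint torques, N m; "ee_pos": TCP position; "ee_rot": TCP orientation; "contact_force": force on the tool from outside, world axes, zero at the start; "wrist_torque": the same for the moment, N m; "finger_gap": finger opening in m; "finger_force": force on a finger pad.
Only numpy, scipy, OpenCV 4.12 (cv2) and the standard library are available. Lean on these libraries where they do the work, as an engineer would, in place of code of your own. Each camera call takes 0.05 s, during which the arm holds its last target. There are 200 camera calls.

### The job

Pinch the two side buttons of the grey parking stop together, lift it out of the wooden board and leave it in the shallow steel tray. Then walk the heavy white control unit away from you until its back is flush against the aluminium rail along its whole width, pushing its two front corners in turn in small steps, keeping it flat on the board, so that it never swings more than about 15 degrees out of square with the board. Do not press on the brittle clear display hood in the middle of its front, and leave the glass jar and the metal puck that stand on the board undisturbed.

Things in the scene. Friction and masses are not known exactly. Their poses are not given: they have to be found in the camera images.
- board: Fixed light-wood station board, 340 (x) x 420 (y) x 30 mm thick, lying on the bench. Origin: centre of its underside; x points away from the robot towards the rail, y to the left, z up. Its top is at z = 30 mm.
- rail_face (a point): Middle of the lower edge of the near face of the straight aluminium rail fixed on the board: board x = 130 mm, y = 0, z = 30 mm (board top). Axes as the board's. The rail runs 320 mm along y, 30 mm high, 20 mm thick.
- unit: Loose heavy control unit, about 1.6 to 2.5 kg (friction with the board 0.5 to 0.7): white steel box with a flat black top, 110 (x) x 220 (y) x 60 mm high, standing on two flat rubber skids under its ends, on the board, in front of the rail. Nothing on it can be gripped. Origin: centre of its underside; x points to its back (away from the robot), y to its left, z up.
- hood: Brittle clear display hood with a dark screen, fixed to the middle of the unit's front face: 100 mm wide (y from -50 to 50 mm in the unit's frame), standing 22 mm proud of the front face (unit x from -77 to -55 mm), 12 to 50 mm above the unit's underside. It moves with the unit; its origin and axes are the unit's. Pressing on it with 4 N breaks it.
- front_left (a point): Point on the unit's front face, at its left (+y) front corner: unit frame (-55, 85, 30) mm. The free flat of this corner reaches from y = 50 to 110 mm and up to z = 58 mm: the place to push.
- front_right (a point): The same at the right (-y) front corner: unit frame (-55, -85, 30) mm.
- back_left (a point): Point on the unit's back face, by the left back corner: unit frame (55, 105, 30) mm.
- back_right (a point): The same by the right back corner: unit frame (55, -105, 30) mm.
- stop: Loose parking stop, 0.14 kg, plugged into the board's socket between unit and rail, barring the unit's way. Grey head 36 (x) x 40 (y) x 44 mm high resting on the board; below it a steel shank 22 x 18 x 22 mm long in the socket. Origin: centre of the head's underside, z up. Two catches under steel lips in the socket hold it down; only with both side buttons fully in can it be lifted out.
- button_left (a joint): Travel of the sprung button cap on the stop's left (+y) face, m: 0 is out, 0.0055 fully in. Cap 22 mm wide, 22 mm high, centred 30 mm above the stop's origin, standing 7 mm proud of the head (54 mm over both caps, 43 mm when both are fully in). About 3 N to start it, 7 N to press it home. The stop is lifted by the two pinched caps.
- button_right (a joint): The same for the opposed cap on the stop's right (-y) face.
- socket (a point): Centre of the socket's mouth in the board's top: board frame (80, 0, 30) mm. The stop must rise straight up 25 mm to leave it. The unit slides over the empty socket.
- tray: Fixed open steel tray, 130 x 130 x 30 mm high, walls 4 mm, floor 4 mm thick, on the bench to the left or to the right of the board. Origin: centre of its underside. (On the other side lies a closed black case, 130 x 130 x 50 mm.)
- jar: Loose glass jar, 32 mm across, 50 mm high, standing on the board near its left edge. Leave alone.
- puck: Loose metal puck, 36 mm across, 22 mm high, standing on the board near its right edge. Leave alone.
Things that resemble listed ones, but are neither listed nor needed, are in the scene too. What is shaped like the stop but yellow is not meant. What is shaped like the tray but red is not meant.

How it is judged:
By the outcome, as a careful person would: the job done as asked, in the order asked, and still so for the second after the job is handed in, with the robot touching nothing.
It also fails if it takes over 64 s, if anything falls off the work surface, if the arm or the gripper's body presses on something with over 40 N, if the wrist force passes 120 N, or if a joint passes its speed limit or range.

## Working session

There is one attempt and no reset: what is moved stays moved. The work goes in short steps, Python scripts to look and compute and a tool call to move; the robot and the scene stay as the last step left them, time stands still between calls to the robot, and variables do not carry over. Pictures are saved under pics/ and viewed, at most 10 in all, crops included, and the job is handed in when it is done.

Besides the shell and the picture viewer there is one more tool, called as name([rows], argument=value, ...), one row to a line, values as JSON. jog_arm: Moves the arm, as the interface text tells. Its arguments: {"type":"object","properties":{"motion":{"type":"array","items":{"type":"array","items":{"type":"number"}}},"force":{"type":"number"}},"required":["motion"]}

```bash
mkdir -p pics
cat > h.py <<'E'
import numpy as np, cv2
from station import manip, imaging
def cap(n,f=None):
    c=imaging.capture(n)
    if f: cv2.imwrite('pics/'+f,c['color'][:,:,::-1])
    return c
def ray(c,u,v):
    K=np.array(c['intrinsics']); d=np.array([(u-K[0,2])/K[0,0],(v-K[1,2])/K[1,1]]); s=d.copy()
    for _ in range(30): s=d/(1+c['k1']*(s@s))
    return np.array(c['origin']),np.array(c['rotation'])@np.array([s[0],-s[1],-1.])
def onz(c,u,v,z):
    o,d=ray(c,u,v); return o+d*(z-o[2])/d[2]
def proj(c,p):
    K=np.array(c['intrinsics']); q=np.array(c['rotation']).T@(np.array(p)-np.array(c['origin']))
    s=np.array([q[0],-q[1]])/-q[2]; s=s*(1+c['k1']*(s@s)); return np.array([K[0,0]*s[0]+K[0,2],K[1,1]*s[1]+K[1,2]])
E
python3 - <<'E'
from h import *
a=cap('top','top0.png');b=cap('scene','scene0.png')
for c in(a,b): print(c['origin'],np.round(c['rotation'],3).tolist(),c['intrinsics'],c['k1'])
s=manip.state();print(s['t'],s['ee_pos'],s['ee_rot'],s['finger_gap'],manip.grasp_offset)
E
```

```text
[0.39645096 0.03123751 1.22394423] [-0.035, 0.036, 0.709, -0.704] [[417.56152624   0.         282.26686227]
 [  0.         417.56152624 216.63026919]
 [  0.           0.           1.        ]] -0.06294451173980367
[ 0.86288629 -0.6568054   0.95984255] [0.339, 0.087, 0.213, 0.912] [[538.35259678   0.         270.83675315]
 [  0.         538.35259678 205.93490054]
 [  0.           0.           1.        ]] -0.14542912487203852
0.1 [ 0.23159342 -0.49860295  0.23072256] [ 9.76464259e-01  2.15678446e-01 -4.72776647e-05 -5.96730796e-04] 0.08563729999255296 0.0187
```

View pics/top0.png

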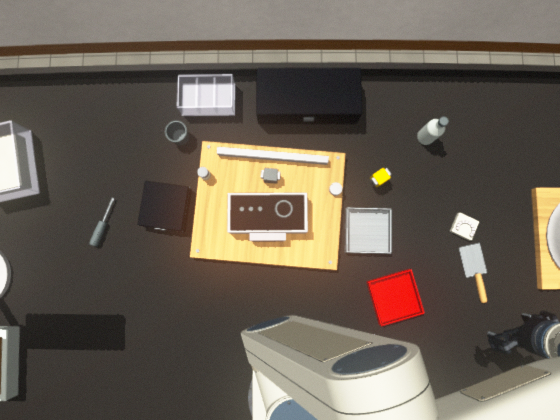

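View pics/scene0.png

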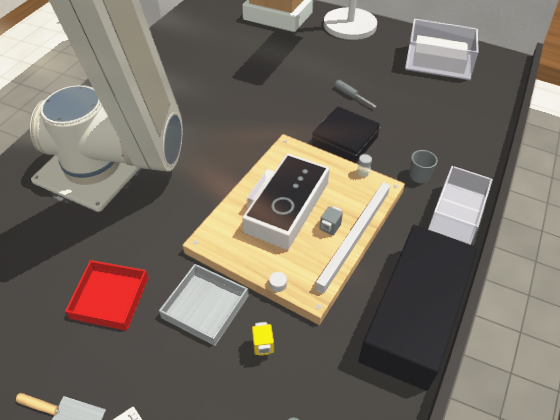

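Top view: the grey stop is at (271,175) in the board's socket. The yellow lookalike at (381,178) is off the board, so it is not meant. The steel tray is at (369,231), and the red one at (396,298) is not meant. The unit is at (268,212), the jar at (203,173), the puck at (336,189) and the black case at (164,206).

Run:
```python
from h import *
c=cap('top'); im=c['color']; hsv=cv2.cvtColor(im,cv2.COLOR_RGB2HSV)
def big(m,roi):
    k=np.zeros_like(m);x0,y0,x1,y1=roi;k[y0:y1,x0:x1]=m[y0:y1,x0:x1]
    cs,_=cv2.findContours(k,cv2.RETR_EXTERNAL,cv2.CHAIN_APPROX_NONE);return max(cs,key=cv2.contourArea)[:,0]
def rect(cn,z):
    P=np.array([onz(c,u,v,z)[:2] for u,v in cn])*1000
    r=cv2.minAreaRect(P.astype(np.float32)); return np.round(r[0],1),np.round(r[1],1),round(r[2],2)
wood=cv2.inRange(hsv,(8,60,90),(30,255,255))
print('board',rect(cv2.convexHull(big(wood,(180,130,355,285)))[:,0],.03))
blk=cv2.inRange(hsv,(0,0,0),(180,255,70))
print('unit top',rect(cv2.convexHull(big(blk,(222,186,316,240)))[:,0],.09))
grey=cv2.inRange(hsv,(0,0,0),(180,70,255))
print('stop',rect(big(grey,(258,164,286,188)),.074))
print('unit white',rect(big(cv2.bitwise_or(grey,blk),(215,186,320,246)),.09))
print('tray',rect(cv2.convexHull(big(cv2.inRange(hsv,(0,0,60),(180,90,255)),(342,202,400,262)))[:,0],.03))
print('rail',rect(big(grey,(214,144,334,166)),.06))
print('jar',rect(big(grey,(194,164,212,184)),.08),'puck',rect(big(grey,(326,180,345,199)),.052))
s=cap('scene')
cv2.imwrite('pics/c1.png',np.hstack([cv2.resize(im[135:275,185:345],None,fx=3,fy=3,interpolation=2),cv2.resize(s['color'][190:270,290:350],(315,420),interpolation=2)])[:,:,::-1])
```

```text
Traceback (most recent call last):
  File "h.py", line 12, in onz
    o,d=ray(c,u,v); return o+d*(z-o[2])/d[2]
        ~~~^^^^^^^
  File "h.py", line 10, in ray
    return np.array(c['origin']),np.array(c['rotation'])@np.array([s[0],-s[1],-1.])
                                 ~~~~~~~~~~~~~~~~~~~~~~~^~~~~~~~~~~~~~~~~~~~~~~~~~~
ValueError: matmul: Input operand 1 has a mismatch in its core dimension 0, with gufunc signature (n?,k),(k,m?)->(n?,m?) (size 3 is different from 4)
```

```bash
sed -i "1i from scipy.spatial.transform import Rotation" h.py; sed -i "s/np.array(c\['rotation'\])/Rotation.from_quat(c['rotation']).as_matrix()/g" h.py
cat > m.py <<'E'
from h import *
c=cap('top'); im=c['color']; hsv=cv2.cvtColor(im,cv2.COLOR_RGB2HSV)
def big(m,roi):
    k=np.zeros_like(m);x0,y0,x1,y1=roi;k[y0:y1,x0:x1]=m[y0:y1,x0:x1]
    cs,_=cv2.findContours(k,cv2.RETR_EXTERNAL,cv2.CHAIN_APPROX_NONE);return max(cs,key=cv2.contourArea)[:,0]
def rect(cn,z):
    P=np.array([onz(c,u,v,z)[:2] for u,v in cn])*1000
    r=cv2.minAreaRect(P.astype(np.float32)); return np.round(r[0],1),np.round(r[1],1),round(r[2],2)
wood=cv2.inRange(hsv,(8,60,90),(30,255,255))
grey=cv2.inRange(hsv,(0,0,0),(180,70,255))
blk=cv2.inRange(hsv,(0,0,0),(180,255,70))
E
python3 - <<'E'
from m import *
print('board',rect(cv2.convexHull(big(wood,(180,130,355,285)))[:,0],.03))
print('unit top',rect(cv2.convexHull(big(blk,(222,186,316,240)))[:,0],.09))
print('stop',rect(big(grey,(258,164,286,188)),.074))
print('unit white',rect(big(cv2.bitwise_or(grey,blk),(215,186,320,246)),.09))
print('tray',rect(cv2.convexHull(big(cv2.inRange(hsv,(0,0,60),(180,90,255)),(342,202,400,262)))[:,0],.03))
print('rail',rect(big(grey,(214,144,334,166)),.06))
print('jar',rect(big(grey,(194,164,212,184)),.08),'puck',rect(big(grey,(326,180,345,199)),.052))
s=cap('scene')
cv2.imwrite('pics/c1.png',np.hstack([cv2.resize(im[135:275,185:345],None,fx=3,fy=3,interpolation=2),cv2.resize(s['color'][190:270,290:350],(315,420),interpolation=2)])[:,:,::-1])
E
```

```text
board (array([547.9,  73.4]), array([505.8, 448.1]), 88.67)Traceback (most recent call last):
  File "<stdin>", line 3, in <module>
  File "m.py", line 5, in big
    cs,_=cv2.findContours(k,cv2.RETR_EXTERNAL,cv2.CHAIN_APPROX_NONE);return max(cs,key=cv2.contourArea)[:,0]
                                                                            ~~~^^^^^^^^^^^^^^^^^^^^^^^^
ValueError: max() iterable argument is empty
```

Run:
```python
from m import *
print(im.dtype,im.shape,im.strides,im.flags['C_CONTIGUOUS'])
for u,v in [(250,212),(271,175),(220,250),(369,231),(150,300),(233,212)]: print(u,v,im[v,u],hsv[v,u])
cv2.imwrite('pics/t.png',im[:,:,::-1])
```

```text
uint8 (420, 560, 3) (1680, 3, 1) True
250 212 [99 72 56] [ 11 111  99]
271 175 [178 178 168] [ 30  14 178]
220 250 [254 236 150] [ 25 104 254]
369 231 [215 217 216] [ 75   2 217]
150 300 [66 61 55] [16 42 66]
233 212 [103  73  57] [ 10 114 103]
```

View pics/t.png

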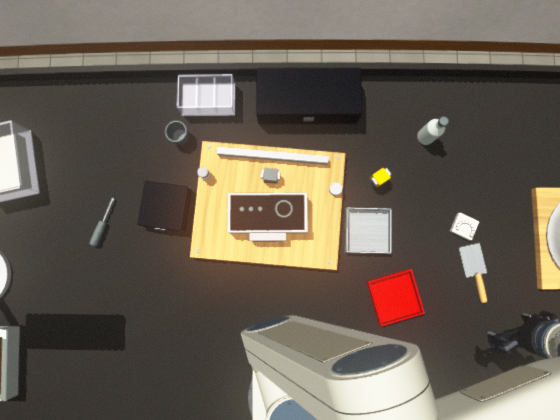

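The picture is the same as before, only the raw pixel values are brighter than expected, so I'm adjusting the thresholds.

```bash
sed -i '/^wood=/,$d' m.py
cat >> m.py <<'E'
wood=cv2.inRange(hsv,(8,60,150),(32,255,255))
grey=cv2.inRange(hsv,(0,0,125),(180,58,255))
blk=cv2.inRange(hsv,(0,0,0),(180,255,130))
E
cat > r.py <<'E'
from m import *
print('board',rect(cv2.convexHull(big(wood,(180,130,355,285)))[:,0],.03))
print('unit top',rect(cv2.convexHull(big(blk,(225,186,312,236)))[:,0],.09))
print('stop',rect(big(grey,(258,164,286,188)),.074))
print('unit white',rect(big(cv2.bitwise_or(grey,blk),(215,186,320,246)),.09))
print('tray',rect(cv2.convexHull(big(cv2.inRange(hsv,(0,0,130),(180,58,255)),(342,202,400,262)))[:,0],.03))
print('rail',rect(big(grey,(214,144,334,166)),.06))
print('jar',rect(big(grey,(194,164,212,184)),.08),'puck',rect(big(grey,(326,180,345,199)),.052))
s=cap('scene')
cv2.imwrite('pics/c1.png',np.hstack([cv2.resize(im[135:275,185:345],None,fx=3,fy=3,interpolation=2),cv2.resize(s['color'][190:270,290:350],(315,420),interpolation=2)])[:,:,::-1])
E
python3 r.py
```

```text
board (array([553.6,  68.9]), array([422.7, 343.6]), 84.67)
unit top (array([523.7,  69.9]), array([197.6,  93.5]), 89.64)
stop (array([632.2,  61.3]), array([53.8, 33.6]), 80.02)
unit white (array([511.5,  69.9]), array([218.9, 129. ]), 89.62)
tray (array([ 476.7, -218.3]), array([133.3, 130. ]), 88.07)
rail (array([690.1,  55.5]), array([318.6,  24.7]), 84.61)
jar (array([638.2, 251.2]), array([28.7, 28. ]), 0.78) puck (array([ 595.2, -122.6]), array([34.2, 34.7]), 88.92)
```

View pics/c1.png

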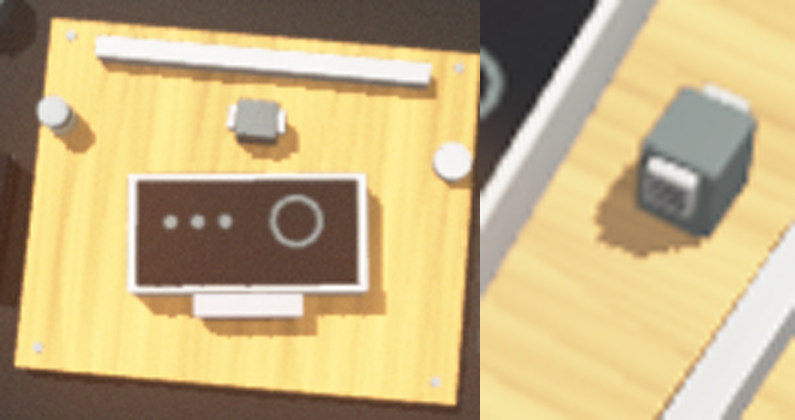

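The crop confirms it: the grey stop with two white caps sits between the unit and the rail. Measured position is (632,61), and the board-derived socket is at (633,61.5), so they agree. Board yaw is -5.3° and the unit is about +5° relative to the board. I'm moving above the stop.

jog_arm([
  [1,22.3,31.1,-2,0.1452],
  [1,22.3,31.1,-2,0.1452],
  [1,22.3,31.1,-2,0.1452],
  [1,22.3,31.1,-2,0.1452],
  [1,22.3,31.1,-2,0.1452],
  [1,22.3,31.1,-2,0.1452],
  [1,22.3,31.1,-2,0.1452],
  [1,22.3,31.1,-2,0.1452],
  [1,22.3,31.1,-2,0.1452],
  [1,22.3,31.1,-2,0.1452],
  [1,22.3,31.1,-2,0.1452],
  [1,22.3,31.1,-2,0.1452],
  [1,22.3,31.1,-2,0.1452],
  [1,22.3,31.1,-2,0.1452],
  [1,22.3,31.1,-2,0.1452],
  [1,22.3,31.1,-2,0.1452],
  [1,22.3,31.1,-2,0.1452],
  [1,22.3,31.1,-2,0.1452],
  [1,0,0,0,0],
  [1,0,0,0,0],
], force=40)

```text
t: 2.35
ee_pos: [0.6331, 0.0617, 0.1946]
ee_rot: [0.046, 0.999, -0.0, -0.001]
contact_force: [-0.2, 0.3, -0.3]
finger_gap: 0.0853
finger_force: 0.0
```

Run:
```python
from h import *
s=manip.state(); R=Rotation.from_quat(s['ee_rot']).as_matrix()
print(s['t'],s['ee_pos'],np.degrees(np.arctan2(R[1,0],R[0,0])),R[:,2],s['q'])
c=cap('wrist','w1.png')
print(c['origin'],proj(c,[.6333,.0615,.074]),proj(c,[.6333,.0615,.03]))
```

```text
2.35 [0.63309361 0.06174082 0.19458458] 174.6967187098343 [-1.13581456e-03 -1.27778164e-04 -9.99999347e-01] [-3.45148048e-02  4.19065729e-01  1.67873565e-01  1.32073489e+00
 -1.66896698e-04  5.80448793e-02]
[0.55213055 0.06972114 0.33713277] [278.9727777  199.90812998] [279.10371312 184.76411949]
```

View pics/w1.png

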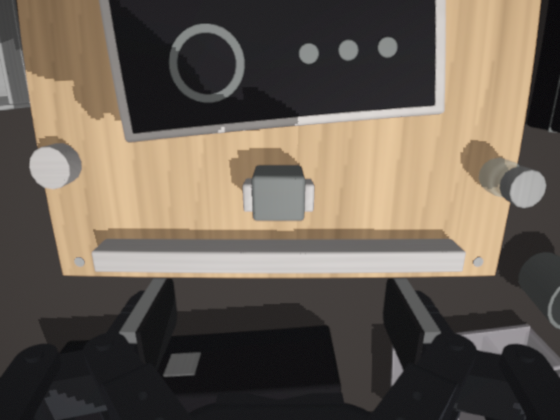

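The wrist view shows the stop head centred at (278.5,199) against a predicted (279,200), and it is square to the rail. I'm descending and pinching.

jog_arm([
  [1,0,0,-35,0],
  [1,0,0,-35,0],
  [1,0,0,-35,0],
  [1,0,0,-30,0],
  [1,0,0,-21,0],
  [1,0,0,0,0],
  [0,0,0,0,0],
  [0,0,0,0,0],
  [0,0,0,0,0],
  [0,0,0,0,0],
  [0,0,0,0,0],
  [0,0,0,0,0],
  [0,0,0,0,0],
  [0,0,0,0,0],
], force=45)

```text
t: 3.8
ee_pos: [0.6341, 0.0605, 0.0422]
ee_rot: [0.047, 0.999, -0.0, 0.002]
contact_force: [-2.9, -2.5, 13.0]
finger_gap: 0.0406
finger_force: 45.4
```

jog_arm([
  [0,0,0,2,0],
  [0,0,0,3,0],
  [0,0,0,4,0],
  [0,0,0,4,0],
  [0,0,0,0,0],
])

```text
t: 4.3
ee_pos: [0.6334, 0.061, 0.0529]
ee_rot: [0.047, 0.999, 0.0, 0.0]
contact_force: [-0.8, 0.1, -0.3]
finger_gap: 0.0404
finger_force: 45.8
```

jog_arm([
  [0,0,0,10,0],
  [0,0,0,15,0],
  [0,0,0,15,0],
  [0,0,0,20,0],
  [0,0,0,20,0],
  [0,0,0,0,0],
  [0,0,0,0,0],
])

```text
t: 5.0
ee_pos: [0.6331, 0.061, 0.1323]
ee_rot: [0.047, 0.999, 0.0, 0.0]
contact_force: [-0.5, 0.3, -1.8]
finger_gap: 0.0404
finger_force: 45.7
```

Run:
```python
from h import *
a=cap('scene');b=cap('wrist')
cv2.imwrite('pics/l1.png',np.hstack([cv2.resize(a['color'][100:300,240:400],(336,420)),b['color'][:, 60:500]])[:,:,::-1])
```

```text
(no output)
```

View pics/l1.png

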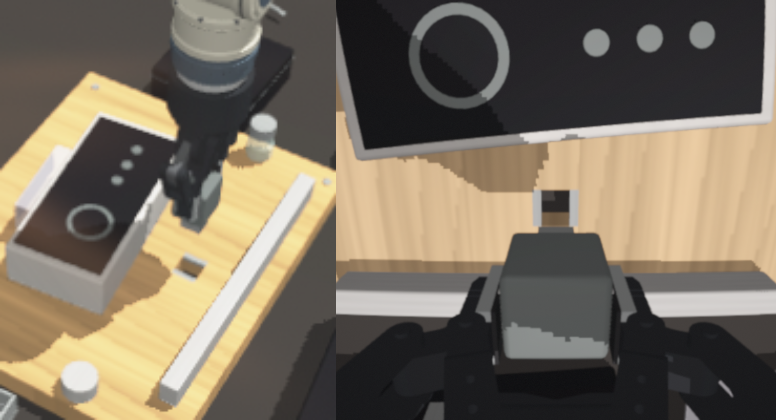

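The stop is out: it hangs in the gripper at (555,290) and the socket at (555,205) is empty. I'm carrying it to the steel tray.

jog_arm([
  [0,0,0,30,0],
  [0,0,0,18,0],
  [0,-17.4,-31,0,0],
  [0,-17.4,-31,0,0],
  [0,-17.4,-31,0,0],
  [0,-17.4,-31,0,0],
  [0,-17.4,-31,0,0],
  [0,-17.4,-31,0,0],
  [0,-17.4,-31,0,0],
  [0,-17.4,-31,0,0],
  [0,-17.4,-31,0,0],
  [0,0,0,-30,0],
  [0,0,0,-35,0],
  [0,0,0,-35,0],
  [0,0,0,-25,0],
  [0,0,0,-10,0],
  [0,0,0,-3,0],
  [0,0,0,0,0],
])

```text
t: 6.9
ee_pos: [0.4767, -0.2181, 0.0425]
ee_rot: [0.047, 0.999, -0.0, 0.0]
contact_force: [-0.3, -0.3, -1.2]
finger_gap: 0.0401
finger_force: 46.4
```

jog_arm([
  [0,0,0,-2,0],
  [0,0,0,-1,0],
  [0,0,0,0,0],
])

```text
t: 7.2
ee_pos: [0.4767, -0.2182, 0.0398]
ee_rot: [0.047, 0.999, -0.0, 0.0]
contact_force: [0.8, -0.5, -2.4]
finger_gap: 0.0404
finger_force: 46.4
```

jog_arm([
  [0,0,0,-1.5,0],
  [0,0,0,0,0],
  [0.8,0,0,0,0],
  [0.8,0,0,0,0],
  [0.8,0,0,0,0],
  [0.8,0,0,0,0],
  [0.85,0,0,10,0],
  [0.85,0,0,30,0],
  [0.85,0,0,40,0],
  [0.85,0,0,40,0],
  [0.85,0,0,10,0],
])

```text
t: 8.3
ee_pos: [0.4778, -0.2189, 0.1728]
ee_rot: [0.047, 0.999, -0.002, 0.003]
contact_force: [0.6, 0.3, 0.9]
finger_gap: 0.0727
finger_force: 0.0
```

Run:
```python
from h import *
a=cap('scene');c=cap('wrist')
cv2.imwrite('pics/l2.png',np.hstack([cv2.resize(a['color'][230:370,120:280],(480,420)),cv2.resize(c['color'],(320,240)) if 0 else c['color'][:,140:440]])[:,:,::-1])
```

```text
(no output)
```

View pics/l2.png

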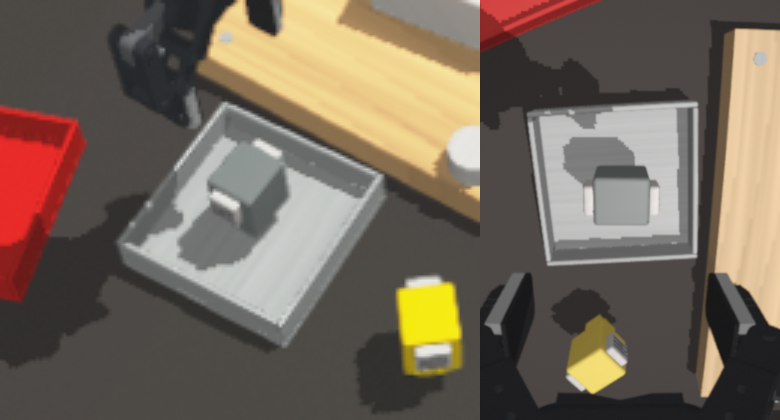

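The stop stands upright in the steel tray: (248,185) left panel, (622,195) right panel. Next I shut the fingers, go behind the unit's left front corner and make the first small push along board x.

jog_arm([
  [0,-5,38,0,0],
  [0,-5,38,0,0],
  [0,-5,38,0,0],
  [0,-5,38,0,0],
  [0,-5,38,0,0],
  [0,-5,38,0,0],
  [0,-5,38,0,0],
  [0,-5,38,0,0],
  [0,-5,38,0,0],
  [0,-5,38,0,0],
  [0,0,0,-35,0],
  [0,0,0,-35,0],
  [0,0,0,-35,0],
  [0,0,0,-20,0],
  [0,0,0,0,0],
  [0,0,0,0,0],
], force=30)

```text
t: 10.0
ee_pos: [0.4259, 0.1619, 0.0424]
ee_rot: [0.047, 0.999, -0.0, -0.001]
contact_force: [-0.2, 0.6, -0.3]
finger_gap: 0.0
finger_force: 0.0
```

jog_arm([
  [0,15,-1.4,0,0],
  [0,10,-0.9,0,0],
  [0,5,-0.5,0,0],
  [0,0,0,0,0],
])

```text
t: 10.4
ee_pos: [0.4571, 0.159, 0.043]
ee_rot: [0.047, 0.999, 0.0, -0.0]
contact_force: [-2.0, -0.2, -0.5]
finger_gap: 0.0001
finger_force: 0.0
```

jog_arm([
  [0,5,-0.5,0,0],
  [0,5,-0.5,0,0],
  [0,5,-0.5,0,0],
  [0,5,-0.5,0,0],
  [0,4,-0.4,0,0],
  [0,0,0,0,0],
])

```text
t: 11.0
ee_pos: [0.4799, 0.157, 0.0426]
ee_rot: [0.047, 0.999, 0.0, -0.001]
contact_force: [-5.3, 1.3, -0.8]
finger_gap: -0.0
finger_force: 0.0
```

```bash
cat > u.py <<'E'
from m import *
B=np.array([553.6,68.9]); ex=np.array([.9957,-.0929]); ey=np.array([.0929,.9957])
r=cv2.minAreaRect(np.array([onz(c,u,v,.09)[:2] for u,v in cv2.convexHull(big(blk,(200,140,330,246)))[:,0]],dtype=np.float32)*1000)
P=cv2.boxPoints(r)-B; P=np.c_[P@ex,P@ey]
print('box u,v',np.round(P,1).tolist(),'size',np.round(r[1],1))
cen=P.mean(0); i=np.argsort(P[:,1]); d=P[i[2:]].mean(0)-P[i[:2]].mean(0); yaw=-np.arctan2(d[0],d[1])
f=lambda x,y:np.round(cen+[x*np.cos(yaw)-y*np.sin(yaw),x*np.sin(yaw)+y*np.cos(yaw)],1)
print('cen',np.round(cen,1),'yaw rel board',round(np.degrees(yaw),2),'FL',f(-55,85),'FR',f(-55,-85),'BL',f(55,105),'BR',f(55,-105))
s=manip.state(); p=np.array(s['ee_pos'][:2])*1000-B; print('tcp uv',np.round([p@ex,p@ey],1),'t',s['t'],s['contact_force'])
E
python3 u.py
```

```text
box u,v [[-127.1, 63.9], [-92.5, -126.0], [68.1, -96.7], [33.6, 93.1]] size [163.3 192.9]
cen [-29.5 -16.4] yaw rel board 10.31 FL [-98.8  57.4] FR [ -68.4 -109.9] BL [ 5.9 96.7] BR [  43.4 -109.9]
tcp uv [-81.6  80.8] t 11.05 [-4.83146142  2.29471803 -1.19253454]
```

jog_arm([
  [0,-25,2.3,0,0],
  [0,-22,2,0,0],
  [0,-3.9,-41.8,0,0],
  [0,-3.9,-41.8,0,0],
  [0,-3.9,-41.8,0,0],
  [0,-3.9,-41.8,0,0],
  [0,0,0,0,0],
  [0,0,0,0,0],
])

```text
t: 11.85
ee_pos: [0.4187, -0.0073, 0.0433]
ee_rot: [0.048, 0.999, -0.0, 0.001]
contact_force: [0.5, 1.5, -0.3]
finger_gap: 0.0003
finger_force: 0.0
```

```bash
cat >> u.py <<'E'
cv2.imwrite('pics/u.png',np.hstack([cv2.resize(im[130:280,180:360],None,fx=3,fy=3)]) [:,:,::-1])
E
python3 u.py
```

```text
box u,v [[-65.5, -104.0], [27.6, -106.9], [34.0, 92.4], [-59.2, 95.3]] size [199.4  93.2]
cen [-15.8  -5.8] yaw rel board -1.83 FL [-68.   80.9] FR [-73.5 -89. ] BL [42.5 97.4] BR [  35.8 -112.5]
tcp uv [-127.5  -87.5] t 11.9 [0.00401963 0.07546006 0.22414059]
```

View pics/u.png

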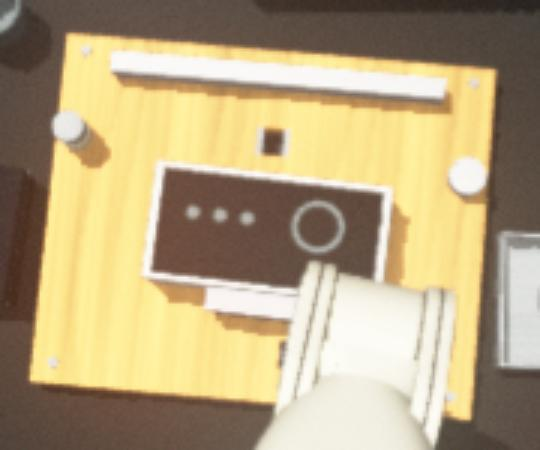

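The unit is now within 2° of square, clear of the jar and puck. Next is the right corner push, about 25 mm.

jog_arm([
  [0,20,-1.9,0,0],
  [0,16,-1.5,0,0],
  [0,6,-0.6,0,0],
  [0,6,-0.6,0,0],
  [0,6,-0.6,0,0],
  [0,6,-0.6,0,0],
  [0,6,-0.6,0,0],
  [0,4,-0.4,0,0],
  [0,0,0,0,0],
  [0,-25,2.3,0,0],
  [0,-20,1.8,0,0],
  [0,3.9,41.8,0,0],
  [0,3.9,41.8,0,0],
  [0,3.9,41.8,0,0],
  [0,3.9,41.8,0,0],
  [0,0,0,0,0],
  [0,0,0,0,0],
])

```text
t: 13.6
ee_pos: [0.4577, 0.1601, 0.0426]
ee_rot: [0.045, 0.999, -0.0, -0.0]
contact_force: [-0.1, -0.4, -0.6]
finger_gap: 0.0001
finger_force: 0.0
```

```bash
python3 u.py
```

```text
box u,v [[-111.1, -110.9], [56.0, -96.5], [38.9, 101.1], [-128.2, 86.6]] size [198.3 167.7]
cen [-36.1  -4.9] yaw rel board 4.95 FL [-98.2  75. ] FR [-83.6 -94.4] BL [  9.6 104.4] BR [  27.7 -104.8]
tcp uv [-103.8   80.9] t 13.65 [0.1518451  0.21127297 0.11142068]
```

Run:
```python
s=open('u.py').read()
s=s.replace("cen=P.mean(0); i=","i=").replace("yaw=-np.arctan2(d[0],d[1])","b=P[np.argsort(P[:,0])[2:]]; b=b[np.argsort(b[:,1])]; d=b[1]-b[0]; yaw=-np.arctan2(d[0],d[1]); cen=b.mean(0)-46.75*np.array([np.cos(yaw),np.sin(yaw)])")
open('u.py','w').write(s)
```

jog_arm([
  [0,14,-1.3,0,0],
  [0,11,-1,0,0],
  [0,6,-0.6,0,0],
  [0,6,-0.6,0,0],
  [0,6,-0.6,0,0],
  [0,6,-0.6,0,0],
  [0,5,-0.5,0,0],
  [0,3,-0.2,0,0],
  [0,0,0,0,0],
  [0,-25,2.3,0,0],
  [0,-20,1.8,0,0],
  [0,-3.9,-41.8,0,0],
  [0,-3.9,-41.8,0,0],
  [0,-3.9,-41.8,0,0],
  [0,-3.9,-41.8,0,0],
  [0,0,0,0,0],
  [0,0,0,0,0],
])

```text
t: 15.35
ee_pos: [0.4554, -0.0119, 0.0429]
ee_rot: [0.049, 0.999, 0.0, 0.0]
contact_force: [0.1, 1.0, 0.3]
finger_gap: 0.0002
finger_force: 0.0
```

```bash
python3 u.py
```

```text
box u,v [[-33.0, -102.0], [60.4, -106.4], [69.7, 92.9], [-23.6, 97.3]] size [199.5  93.4]
cen [18.4 -4.5] yaw rel board -2.68 FL [-32.6  82.9] FR [-40.6 -86.9] BL [78.2 97.8] BR [  68.4 -112. ]
tcp uv [-90.5 -88.6] t 15.4 [ 0.04051502  0.14596882 -0.11549597]
```

jog_arm([
  [0,16,-1.5,0,0],
  [0,14,-1.3,0,0],
  [0,6,-0.6,0,0],
  [0,6,-0.6,0,0],
  [0,6,-0.6,0,0],
  [0,6,-0.6,0,0],
  [0,5,-0.5,0,0],
  [0,3,-0.2,0,0],
  [0,0,0,0,0],
  [0,-25,2.3,0,0],
  [0,-20,1.8,0,0],
  [0,3.9,41.8,0,0],
  [0,3.9,41.8,0,0],
  [0,3.9,41.8,0,0],
  [0,3.9,41.8,0,0],
  [0,0,0,0,0],
  [0,0,0,0,0],
])

```text
t: 17.1
ee_pos: [0.4868, 0.1568, 0.0425]
ee_rot: [0.045, 0.999, -0.0, -0.0]
contact_force: [-0.6, -0.8, -0.7]
finger_gap: 0.0005
finger_force: 0.0
```

```bash
python3 u.py
```

```text
box u,v [[-102.9, -113.0], [89.5, -96.5], [72.6, 101.6], [-119.9, 85.2]] size [198.9 193.1]
cen [34.5 -1.4] yaw rel board 4.89 FL [-27.6  78.6] FR [-13.1 -90.8] BL [ 80.3 107.9] BR [  98.2 -101.3]
tcp uv [-74.5  80.3] t 17.15 [-0.17345499  0.04236476 -0.20193323]
```

jog_arm([
  [0,16,-1.5,0,0],
  [0,13,-1.2,0,0],
  [0,6,-0.6,0,0],
  [0,6,-0.6,0,0],
  [0,6,-0.6,0,0],
  [0,6,-0.6,0,0],
  [0,4,-0.4,0,0],
  [0,3,-0.2,0,0],
  [0,0,0,0,0],
  [0,-25,2.3,0,0],
  [0,-20,1.8,0,0],
  [0,-3.9,-41.8,0,0],
  [0,-3.9,-41.8,0,0],
  [0,-3.9,-41.8,0,0],
  [0,-3.9,-41.8,0,0],
  [0,0,0,0,0],
  [0,0,0,0,0],
])

```text
t: 18.85
ee_pos: [0.4868, -0.015, 0.0428]
ee_rot: [0.048, 0.999, 0.0, -0.0]
contact_force: [-0.5, -0.0, 0.1]
finger_gap: 0.0001
finger_force: 0.0
```

```bash
python3 u.py
```

```text
box u,v [[-4.6, -101.4], [89.5, -107.1], [101.6, 92.1], [7.6, 97.8]] size [199.5  94.2]
cen [48.9 -4.7] yaw rel board -3.48 FL [-0.9 83.5] FR [-11.2 -86.2] BL [110.1  96.8] BR [  97.4 -112.8]
tcp uv [-58.8 -88.8] t 18.9 [ 0.20486034 -0.18561415 -0.32177509]
```

jog_arm([
  [0,16,-1.5,0,0],
  [0,14,-1.3,0,0],
  [0,6,-0.6,0,0],
  [0,6,-0.6,0,0],
  [0,6,-0.6,0,0],
  [0,6,-0.6,0,0],
  [0,3,-0.3,0,0],
  [0,2,-0.2,0,0],
  [0,0,0,0,0],
  [0,-25,2.3,0,0],
  [0,-20,1.8,0,0],
  [0,3.9,41.8,0,0],
  [0,3.9,41.8,0,0],
  [0,3.9,41.8,0,0],
  [0,3.9,41.8,0,0],
  [0,0,0,0,0],
  [0,0,0,0,0],
])

```text
t: 20.6
ee_pos: [0.5158, 0.1538, 0.0425]
ee_rot: [0.045, 0.999, -0.0, -0.0]
contact_force: [0.2, -0.2, -0.5]
finger_gap: 0.0001
finger_force: 0.0
```

```bash
python3 u.py
```

```text
box u,v [[-54.8, -110.9], [119.7, -96.9], [103.8, 101.8], [-70.7, 87.9]] size [199.3 175.1]
cen [65.2 -1.3] yaw rel board 4.58 FL [ 3.5 79.1] FR [ 17.1 -90.4] BL [111.6 107.8] BR [ 128.4 -101.5]
tcp uv [-45.4  80. ] t 20.65 [ 0.25588575 -0.19783059 -0.49137213]
```

jog_arm([
  [0,17,-1.6,0,0],
  [0,14,-1.3,0,0],
  [0,6,-0.6,0,0],
  [0,6,-0.6,0,0],
  [0,4,-0.4,0,0],
  [0,3,-0.3,0,0],
  [0,2,-0.2,0,0],
  [0,0,0,0,0],
])

```text
t: 21.45
ee_pos: [0.5658, 0.1468, 0.042]
ee_rot: [0.047, 0.999, 0.0, -0.003]
contact_force: [-7.6, 3.8, 1.7]
finger_gap: 0.0001
finger_force: 0.0
```

jog_arm([
  [0,-25,2.3,0,0],
  [0,-20,1.8,0,0],
  [0,-3.9,-41.8,0,0],
  [0,-3.9,-41.8,0,0],
  [0,-3.9,-41.8,0,0],
  [0,-3.9,-41.8,0,0],
  [0,0,0,0,0],
  [0,0,0,0,0],
])

```text
t: 22.25
ee_pos: [0.5074, -0.0175, 0.0428]
ee_rot: [0.048, 0.999, 0.0, -0.0]
contact_force: [0.3, 0.5, -0.4]
finger_gap: -0.0
finger_force: 0.0
```

```bash
python3 u.py
```

```text
box u,v [[21.9, -101.8], [116.0, -104.3], [121.2, 95.6], [27.1, 98.1]] size [200.   94.1]
cen [71.9 -3.1] yaw rel board -1.51 FL [19.1 83.3] FR [ 14.6 -86.6] BL [129.6 100.4] BR [ 124.1 -109.5]
tcp uv [-38.  -89.4] t 22.3 [ 0.29292951 -0.72587741 -0.02426331]
```

jog_arm([
  [0,18,-1.7,0,0],
  [0,18,-1.7,0,0],
  [0,3,-0.3,0,0],
  [0,3,-0.3,0,0],
  [0,2,-0.2,0,0],
  [0,2,-0.2,0,0],
  [0,1,-0.1,0,0],
  [0,0,0,0,0],
])

```text
t: 23.1
ee_pos: [0.551, -0.0195, 0.0419]
ee_rot: [0.046, 0.999, -0.0, -0.003]
contact_force: [-12.8, -0.7, 3.1]
finger_gap: 0.0004
finger_force: 0.0
```

jog_arm([
  [0,2,-0.2,0,0],
  [0,2,-0.2,0,0],
  [0,0,0,0,0],
  [0,0,0,0,0],
])

```text
t: 23.5
ee_pos: [0.5509, -0.0186, 0.0407]
ee_rot: [0.046, 0.999, 0.001, -0.007]
contact_force: [-24.6, 3.4, 5.2]
finger_gap: -0.0002
finger_force: 0.0
```

jog_arm([
  [0,-25,2.3,0,0],
  [0,-26,2.4,0,0],
  [0,3.9,41.8,0,0],
  [0,3.9,41.8,0,0],
  [0,3.9,41.8,0,0],
  [0,3.9,41.8,0,0],
  [0,18,-1.7,0,0],
  [0,18,-1.7,0,0],
  [0,4,-0.4,0,0],
  [0,3,-0.3,0,0],
  [0,2,-0.2,0,0],
  [0,2,-0.2,0,0],
  [0,1,-0.1,0,0],
  [0,0,0,0,0],
])

```text
t: 24.9
ee_pos: [0.5664, 0.1465, 0.0419]
ee_rot: [0.046, 0.999, -0.0, -0.004]
contact_force: [-16.1, 2.0, 5.1]
finger_gap: 0.0001
finger_force: 0.0
```

jog_arm([
  [0,2,-0.2,0,0],
  [0,2,-0.2,0,0],
  [0,0,0,0,0],
  [0,0,0,0,0],
])

```text
t: 25.3
ee_pos: [0.5661, 0.146, 0.0405]
ee_rot: [0.046, 0.999, -0.001, -0.008]
contact_force: [-30.3, 2.0, 5.0]
finger_gap: 0.0
finger_force: 0.0
```

jog_arm([
  [0,-25,2.3,0,0],
  [0,-26,2.4,0,0],
  [0,-3.9,-41.8,0,0],
  [0,-3.9,-41.8,0,0],
  [0,-3.9,-41.8,0,0],
  [0,-3.9,-41.8,0,0],
  [0,18,-1.7,0,0],
  [0,18,-1.7,0,0],
  [0,5,-0.5,0,0],
  [0,3,-0.3,0,0],
  [0,3,-0.2,0,0],
  [0,2,-0.2,0,0],
  [0,2,-0.2,0,0],
  [0,0,0,0,0],
])

```text
t: 26.7
ee_pos: [0.5507, -0.0195, 0.0402]
ee_rot: [0.046, 0.999, 0.001, -0.008]
contact_force: [-27.9, 0.6, 0.7]
finger_gap: -0.0001
finger_force: 0.0
```

Both corners stall at about 30 N, and the line between the two stall points lies at 5.32°, which is exactly the board yaw. I'm retreating and checking.

jog_arm([
  [0,-25,2.3,0,0],
  [0,-30,2.8,0,0],
  [0,-30,0,20,0],
  [0,-20,-30,40,0],
  [0,-10,-40,40,0],
  [0,-5,-45,30,0],
  [0,0,-45,0,0],
  [0,0,0,0,0],
  [0,0,0,0,0],
])

```text
t: 27.6
ee_pos: [0.442, -0.1653, 0.162]
ee_rot: [0.047, 0.999, 0.0, -0.0]
contact_force: [-0.2, 0.4, -0.9]
finger_gap: -0.0003
finger_force: 0.0
```

```bash
python3 u.py
python3 - <<'E'
from h import *
a=cap('scene');b=cap('top')
cv2.imwrite('pics/f.png',np.hstack([cv2.resize(a['color'][120:350,150:420],(493,420)),cv2.resize(b['color'][135:275,185:285],(300,420))])[:,:,::-1])
E
```

```text
box u,v [[26.6, -103.2], [121.8, -103.0], [121.3, 97.9], [26.1, 97.6]] size [200.8  95.2]
cen [74.8 -2.7] yaw rel board 0.14 FL [19.6 82.2] FR [ 20.  -87.8] BL [129.5 102.5] BR [ 130.1 -107.5]
tcp uv [ -89.4 -242.7] t 27.65 [0.00591666 0.69611208 0.2851127 ]
```

View pics/f.png

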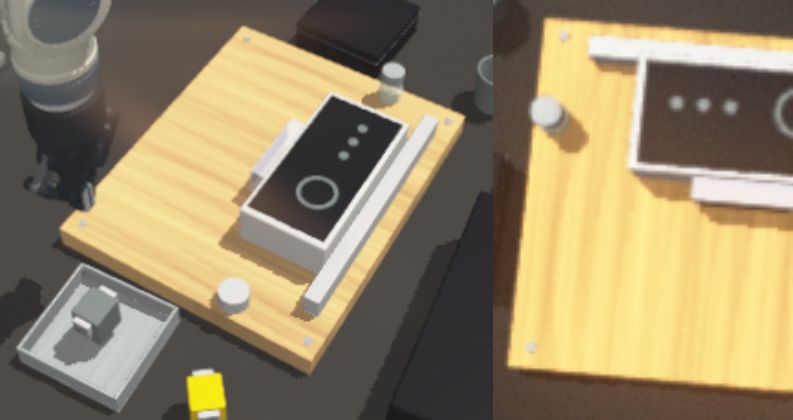

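The unit's back lies flush on the rail, with its corners at board u of 129.5 and 130.1 against 130 and its yaw at 0.14°. The stop is still in the tray at (95,315), and the jar (392,82), puck (233,295) and hood (277,150) look undisturbed. I'm handing the job in.

```bash
python3 -c "
from station import manip
print(manip.close_job())"
```

```text
the job is handed in; nothing more can be done
None
```

The stop is standing in the steel tray and the unit's back is flush against the rail (0.14° out of square, corners within 0.5 mm of the rail face); the hood, jar and puck look undisturbed, and I handed the job in at about 28 s, with no verdict returned.

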